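# Flip the sample's status flag to green

### The arm

A 7-joint arm with a two-finger parallel gripper is mounted at the origin on the work surface. World frame = base frame: x ahead of the robot, y to its left, z up, the work surface at z = 0. Lengths are in m, angles in rad, forces in N, time in s.
With the tool pointing down it reaches from about 0.425 to 0.875 m from the base axis. Payload 4.7 kg.
Tool frame: the origin (TCP) lies on the centre line of the jaws, within the pads' length; the fingertips stand 19 mm ahead of it and the grasp point (between the pads) is the TCP; x points along the fingers, z is the direction in which the jaws open and shut, and the axes are right-handed (so a half turn about x gives the same grasp; the last joint's range is limited). The gripper opens to 87 mm and grips with 3 to 60 N. Pads are 19 mm wide; open, the fingers measure 117 mm over their backs; the gripper's body (75 mm by 190 mm) begins 51 mm behind the grasp point.
Start: joints at [1.312, 0.321, -0.07, 1.45, 0.023, 1.371, -0.057], TCP at [0.175, -0.626, 0.242] pointing down, gripper open.
Joint ranges: [-2.86, 2.86], [-0.3, 2.09], [-1.38, 1.24], [0.06, 2.45], [-1.56, 4.7], [0.09, 2.05], [-2.69, 2.69]. Speed limits (rad/s): [2.57, 2.57, 3.14, 3.14, 3.14, 3.14, 3.14].

### API

Orientations are given as a rotation vector (axis times angle).
In Python, from bench import get_state, get_image, camera_info, close_job gives the robot as it stands.
- The arm moves only by the tool jog_arm, never from a script. Its argument "targets" is a list of rows, each a list of 7 numbers: the turn, a rotation vector about the tool's x, y, z in degrees, then the shift along the tool's x, y, z in cm, then the finger opening in cm, from 0 to 8.7. In form: [[wx, wy, wz, tx, ty, tz, jaw], ...]. A call has 1 to 10 rows; each row shifts and turns the commanded pose from where the row before left it, along the tool's axes as they then stand; what a row does not reach is not made up. A row lasts 1/8 s, in which the tool goes at most 62.5 mm and 10.7 degrees, less where a joint would pass 70% of its speed; a pose out of reach is approached as far as the arm can. A call is refused whole if a number of a shift passes 6.25 or a number of a turn 10.7, either way. A call with a gripper value outside its range is refused whole. The fingers move at their own pace and stop on an object; "squeeze" is the grip in N (left out, the last holds). Time passes only in rows, so rows that do not move let the fingers close. It gives the time, the measured TCP pose, the force and the opening at its end, in the units of the state.
- get_state(): the state, without advancing time (a new reading comes with each control period).
- get_image(name): name is "scene" or "top"; returns (picture, depth): 384x512x3 uint8, red, green, blue; 384x512 float32, m along the optical axis (not along the pixel's ray), 0 where there is no reading.
- camera_info(name): a dict with "intrinsics" (3x3 intrinsics, pixels), "k1" (the pictures are not rectified: a ray, as slopes to the right and down, at radius r is drawn at 1 + k1 r^2 times it, then the intrinsics apply), "world_from_camera" (4x4, takes a point from camera to world coordinates). Camera axes: x right, y up, looking along -z (the intrinsics and any distortion apply to the point x, -y, -z); pixel columns grow to the right and rows downward; lengths in m; the calibration is good to about 2 mm. A picture is of the moment at which its call begins. camera_info takes no time and is no camera call.
- close_job(): hands the job in, once; it reports no verdict.
The state is a dict: "time": time; "joint_positions": joint angles; "qd": joint speeds; "joint_torque": joint torques, N m; "position": TCP position; "tool_rot": TCP orientation; "ft_force": force on the tool from outside, world axes, zero at the start; "torque": the same for the moment, N m; "grip_width": opening from 0.0 (shut) to 1.0 (fully open).
Only numpy, scipy, OpenCV 4.12 (cv2) and the standard library are available. Lean on these libraries where they do the work, as an engineer would, in place of code of your own. Each camera call takes 0.05 s, during which the arm holds its last target.

### The job

The sample in the amber bottle has finished its run: with a fingertip, gently push the red flag on that bottle's stand all the way over its pivot, so that it lies level on the other side with its green face up. Only touch and push it: do not squeeze it, and do not lift or shove the stand. Leave the other stand's flag, both bottles, the beaker and the stopper as they are.

Things in the scene. Friction and masses are not known exactly. Their poses are not given: they have to be found in the camera images.
- stand_amber: Loose aluminium stand (0.9 kg, standing by its weight alone; over about 5 N sideways slides it) carrying the amber-brown glass sample bottle with a black cap at y = +55 mm and a flag at y = -50 mm. Plate 150 (x) x 190 (y) x 8 mm. Origin: centre of its underside, z up. Two grey cheeks hold the flag: 24 mm long in x, 6 thick, 100 high, centred at y = -14 and -86 mm.
- pivot_amber (a point): Centre of the pivot of stand_amber's flag, 90 mm above the bench, at (0, -50, 90) mm in the stand's frame and with the stand's axes. The hinge axis runs along its y.
- flag_amber (a joint): Hinge of stand_amber's flag (rad). 0: flag level on the stand's -x side, red face up. Grows as it swings up and over: pi/2 upright, pi (rubber end stop) level on the +x side, green face up. Starts at 0 to 0.2. Friction hinge, 0.03 N m: it stays at any angle; 0.5 to 1.5 N moves it.
- edge_amber (a point): Middle of the free outer edge of stand_amber's flag, 90 mm from the pivot, mid-thickness. x axis: from this edge to the pivot; y: hinge axis; z: out of the red face. The flag is a plate 60 mm wide (along the hinge), 5 mm thick, in the pivot's plane, with nothing under it down to the base plate.
- tab_amber (a point): End of stand_amber's black ribbed tab, mid-thickness. The tab (26 mm wide, 5 mm thick) continues the flag straight through the pivot, 50 mm to the other side: pressing it down raises the flag like a seesaw. It swings down freely between the cheeks.
- bottle_amber: Loose bystander: the amber-brown glass sample bottle with a black cap, 48 mm diameter, 80 mm high, standing on stand_amber. Origin: centre of its underside.
- stand_white: Loose aluminium stand (0.9 kg, standing by its weight alone; over about 5 N sideways slides it) carrying the white plastic sample bottle with a blue cap at y = +55 mm and a flag at y = -50 mm. Plate 150 (x) x 190 (y) x 8 mm. Origin: centre of its underside, z up. Two grey cheeks hold the flag: 24 mm long in x, 6 thick, 100 high, centred at y = -14 and -86 mm.
- pivot_white (a point): Centre of the pivot of stand_white's flag, 90 mm above the bench, at (0, -50, 90) mm in the stand's frame and with the stand's axes. The hinge axis runs along its y.
- flag_white (a joint): Hinge of stand_white's flag (rad). 0: flag level on the stand's -x side, red face up. Grows as it swings up and over: pi/2 upright, pi (rubber end stop) level on the +x side, green face up. Starts at 0 to 0.2. Friction hinge, 0.03 N m: it stays at any angle; 0.5 to 1.5 N moves it.
- edge_white (a point): Middle of the free outer edge of stand_white's flag, 90 mm from the pivot, mid-thickness. x axis: from this edge to the pivot; y: hinge axis; z: out of the red face. The flag is a plate 60 mm wide (along the hinge), 5 mm thick, in the pivot's plane, with nothing under it down to the base plate.
- tab_white (a point): End of stand_white's black ribbed tab, mid-thickness. The tab (26 mm wide, 5 mm thick) continues the flag straight through the pivot, 50 mm to the other side: pressing it down raises the flag like a seesaw. It swings down freely between the cheeks.
- bottle_white: Loose bystander: the white plastic sample bottle with a blue cap, 48 mm diameter, 80 mm high, standing on stand_white. Origin: centre of its underside.
- beaker: Loose bystander: empty clear glass beaker, 60 mm diameter, 75 mm high, on the bench. Origin: centre of its underside.
- stopper: Loose bystander: blue plastic flask stopper standing on the bench between the stands, tapered, with a wider head 26 mm across, 36 mm high. Origin: centre of its underside.

How it is judged:
By the outcome, as a careful person would: the job done as asked, in the order asked, and still so for the second after the job is handed in, with the robot touching nothing.
It also fails if it takes over 48 s, if anything falls off the work surface, if the arm or the gripper's body presses on something with over 40 N, if the wrist force passes 120 N, or if a joint passes its speed limit or range.

## Working session

There is one attempt and no reset: what is moved stays moved. The work goes in short steps, Python scripts to look and compute and a tool call to move; the robot and the scene stay as the last step left them, time stands still between calls to the robot, and variables do not carry over. Pictures are saved under pics/ and viewed, and the job is handed in when it is done.

Besides the shell and the picture viewer there is one more tool, called after "Emit:" as name(argument=value, ...), one argument or row to a line, values as JSON. jog_arm: Moves the arm, as the interface text tells. Its arguments: {"type":"object","properties":{"targets":{"type":"array"},"squeeze":{"type":"number"}},"required":["targets"]}

```bash
mkdir -p pics; ls; python3 - <<'E'
from bench import *
import cv2,numpy as np
for n in("scene","top"):
    im,d=get_image(n); np.savez(f"pics/{n}0.npz",im=im,d=d); cv2.imwrite(f"pics/{n}0.png",im[:,:,::-1])
    print(camera_info(n))
print(get_state())
E
```

```text
pics
{'intrinsics': array([[419.63981236,   0.        , 254.95996991],
       [  0.        , 419.63981236, 193.91707161],
       [  0.        ,   0.        ,   1.        ]]), 'k1': -0.08150099318333687, 'world_from_camera': array([[ 0.48354805, -0.46249458,  0.74315546,  1.28567195],
       [ 0.87526182,  0.24587387, -0.41648864, -0.40837925],
       [ 0.00990123,  0.85184787,  0.52369568,  0.57769562],
       [ 0.        ,  0.        ,  0.        ,  1.        ]])}
{'intrinsics': array([[423.14507825,   0.        , 247.61587957],
       [  0.        , 423.14507825, 191.15866445],
       [  0.        ,   0.        ,   1.        ]]), 'k1': -0.08377749877244554, 'world_from_camera': array([[-0.00647842,  0.99158458, -0.12929833,  0.43019576],
       [-0.99995586, -0.00554391,  0.00758617, -0.02023659],
       [ 0.00680551,  0.12934177,  0.99157672,  1.24875004],
       [ 0.        ,  0.        ,  0.        ,  1.        ]])}
{'time': 0.1, 'joint_positions': array([ 1.31210463,  0.32176872, -0.07007534,  1.45152753,  0.02260386,
        1.37077124, -0.05695592]), 'qd': array([-8.05775867e-04, -1.12823442e-03, -1.07605479e-03, -3.18460145e-03,
        6.65714748e-04,  8.14330152e-05, -1.19618829e-03]), 'joint_torque': array([-1.29988011e-04, -4.92571986e+01, -4.05998155e-01, -3.13397276e+01,
       -6.42851670e-02,  3.95404233e-02,  7.57602902e-05]), 'position': array([ 0.17495341, -0.62555316,  0.24057066]), 'tool_rot': array([ 1.00695026,  1.32740772, -1.00538302]), 'ft_force': array([-0.5746785 , -0.55731177,  0.26335681]), 'torque': array([ 0.0545625 ,  0.00314733, -0.05427986]), 'grip_width': 1.0019810290506685}
```

View pics/scene0.png

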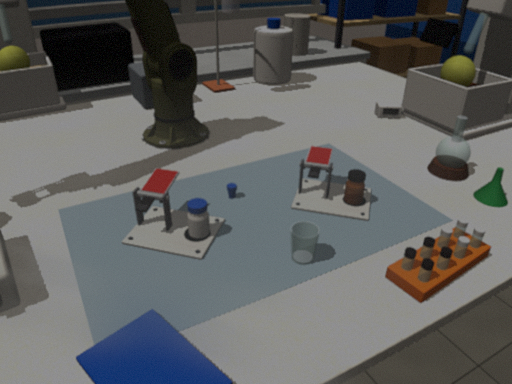

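View pics/top0.png

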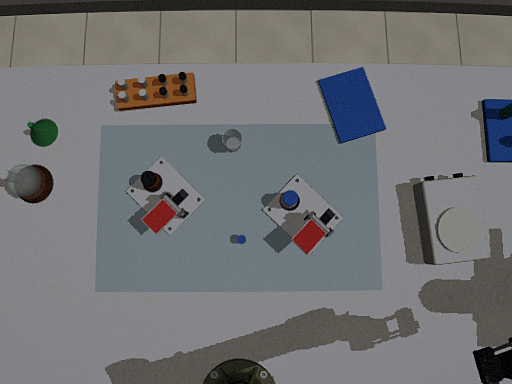

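The scene picture shows the amber stand (flag at ~(319,156), bottle at (355,187)) on the far right, and the white one at (158,182). In the top view the amber flag is at (160,216), its bottle at (151,180) and its black tab at (181,197). Now I'll measure.

```bash
cat > h.py <<'E'
from bench import *
import cv2,numpy as np
from scipy.spatial.transform import Rotation as R
def rays(n,uv):
    c=camera_info(n);K=c["intrinsics"];uv=np.asarray(uv,float).reshape(-1,1,2)
    p=cv2.undistortPoints(uv,K,np.array([c["k1"],0,0,0,0.]) ).reshape(-1,2)
    T=c["world_from_camera"]; d=np.c_[p[:,0],-p[:,1],-np.ones(len(p))]
    return T[:3,3],d@T[:3,:3].T
def depthpts(n,mask,d):
    v,u=np.nonzero(mask&(d>0)); o,r=rays(n,np.c_[u,v]); return o+r*d[v,u][:,None]
def onz(n,uv,z):
    o,r=rays(n,uv); return o+r*((z-o[2])/r[:,2])[:,None]
def redmask(im):
    h=cv2.cvtColor(im,cv2.COLOR_RGB2HSV); return ((h[...,0]<6)|(h[...,0]>174))&(h[...,1]>180)&(h[...,2]>110)
def flags(n,im,d):
    m=redmask(im).astype(np.uint8)
    k,l,s,c=cv2.connectedComponentsWithStats(m)
    for i in range(1,k):
        if s[i,4]<80: continue
        P=depthpts(n,l==i,d); cen=np.median(P,0)
        P=P[np.linalg.norm(P-cen,axis=1)<0.08]
        cen=P.mean(0);nn=np.linalg.svd(P-cen)[2][2];nn*=np.sign(nn[2])
        cs,_=cv2.findContours((l==i).astype(np.uint8),0,2); c0=max(cs,key=cv2.contourArea)
        box=cv2.boxPoints(cv2.minAreaRect(c0))
        o,r=rays(n,box); t=((cen-o)@nn)/(r@nn); B=o+r*t[:,None]
        print(n,s[i],c[i].round(1),"cen",cen.round(4),"n",nn.round(3));print(box.round(1).tolist(),"\n",B.round(4))
E
python3 - <<'E'
from h import *
for n in("top","scene"):
    f=np.load(f"pics/{n}0.npz"); flags(n,f["im"],f["d"])
    im=f["im"]
    x,y,w,h=(110,140,110,110) if n=="top" else (280,130,110,90)
    cv2.imwrite(f"pics/{n}crop.png",cv2.resize(im[y:y+h,x:x+w,::-1],None,fx=5,fy=5,interpolation=cv2.INTER_CUBIC))
E
```

```text
top [143 201  33  32 528] [158.8 216.4] cen [0.5121 0.2137 0.0984] n [ 0.071 -0.077  0.995]
[[142.5, 219.5], [162.0, 200.0], [175.0, 213.0], [155.5, 232.5]] 
 [[0.5036 0.2573 0.1024]
 [0.5575 0.2065 0.0946]
 [0.5215 0.1701 0.0944]
 [0.4682 0.2211 0.1021]]
top [293 220  32  33 529] [308.7 236.2] cen [ 0.456  -0.1934  0.1025] n [ 0.138 -0.129  0.982]
[[292.5, 238.5], [311.5, 219.5], [325.5, 233.5], [306.5, 252.5]] 
 [[ 0.45   -0.1486  0.1093]
 [ 0.5015 -0.2033  0.0949]
 [ 0.463  -0.2407  0.0954]
 [ 0.4123 -0.1854  0.1097]]
```

View pics/topcrop.png

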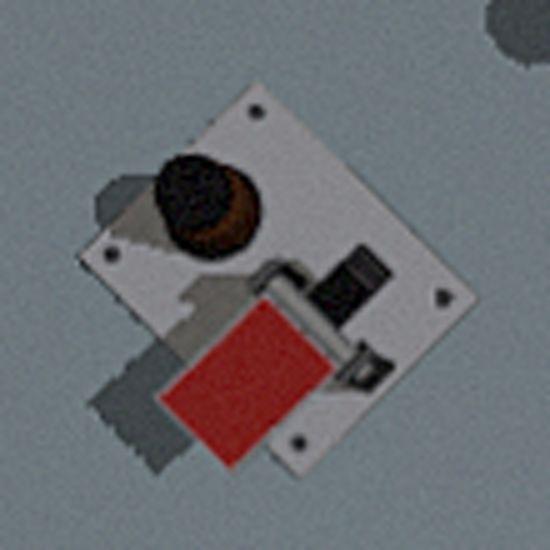

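View pics/scenecrop.png

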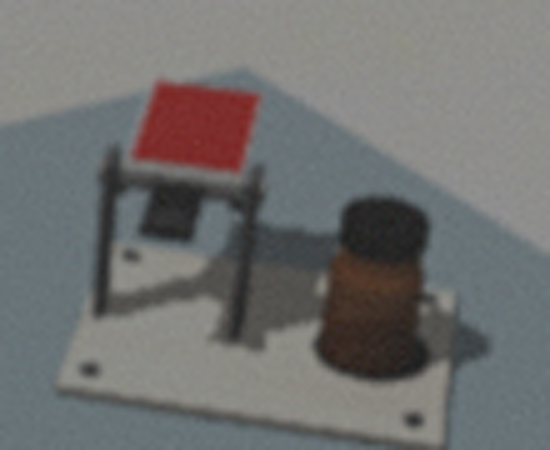

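```bash
python3 - <<'E'
from h import *
uv=np.array([(258,82),(478,298),(300,478),(78,258)])/5+[110,140]-0.4
P=onz("top",uv,0.008)[:,:2]; print(P.round(4)); 
print(np.linalg.norm(np.roll(P,-1,0)-P,axis=1).round(4))
cen=P.mean(0)
yd=(P[0]-P[1])+(P[3]-P[2]);yd/=np.linalg.norm(yd)
xd=(P[0]-P[3])+(P[1]-P[2]);xd/=np.linalg.norm(xd); print(cen,xd,yd,xd@yd)
a=(np.arctan2(xd[1],xd[0])+np.arctan2(-yd[0],yd[1]))/2
x=np.array([np.cos(a),np.sin(a)]);y=np.array([-x[1],x[0]])
piv=cen-0.05*y; print("yaw",np.degrees(a),"pivot",piv,np.hypot(*piv))
# red estimate
E_=(np.array([.5036,.2573])+[.4682,.2211])/2; print("edge seen",E_,"rel stand",(E_-piv)@x,(E_-piv)@y)
# tab end px
t=np.array([(363,244),(393,273)])/5+[110,140]-.4
for q in onz("top",t,0.08): print("tab",((q[:2]-piv)@x).round(4),((q[:2]-piv)@y).round(4))
# scene cheeks check: project to scene
uvs=np.array([(55,390),(443,447),(458,292)])/5+[280,130]-.4
for q in onz("scene",uvs,0.004): print("scene corner",((q[:2]-cen)@x).round(4),((q[:2]-cen)@y).round(4))
s=get_state();Rt=R.from_rotvec(s["tool_rot"]).as_matrix();print(Rt.round(3))
E
```

```text
[[0.6997 0.2286]
 [0.5688 0.0956]
 [0.4634 0.1993]
 [0.5939 0.3341]]
[0.1867 0.1479 0.1877 0.1494]
[0.58143439 0.21440757] [ 0.71046014 -0.70373744] [0.69849154 0.71561831] -0.0073570014695187235
yaw -44.51686949466141 pivot [0.54637843 0.17875537] 0.574876391458052
edge seen [0.4859 0.2392] rel stand -0.08550267771971597 0.0006970988861321936
tab 0.0499 0.0134
tab 0.0501 -0.0102
scene corner 0.0758 -0.0934
scene corner 0.0719 0.0962
scene corner -0.0804 0.0974
[[-0.001  0.963  0.269]
 [ 0.002  0.269 -0.963]
 [-1.    -0.    -0.002]]
```

The amber pivot is at (0.546, 0.179) with yaw −44.5°, and the plate, tab and flag measurements agree. I'll swing over, shutting the jaws on the way.

Emit:
jog_arm(
  targets=[
    [-4.5,0,0,0,5.0,-0.5,0],
    [-4.5,0,0,0,5.0,-0.5,0],
    [-4.5,0,0,0,5.0,-0.5,0],
    [-4.5,0,0,0,5.0,-0.5,0],
    [-4.5,0,0,0,5.0,-0.5,0],
    [-4.5,0,0,0,5.0,-0.5,0],
    [-4.5,0,0,0,5.0,-0.5,0],
    [-4.5,0,0,0,5.0,-0.5,0],
  ],
  squeeze=5,
)

```text
time: 1.1
position: [0.4914, -0.386, 0.2409]
tool_rot: [0.522, 1.508, -0.522]
ft_force: [0.3, -0.4, 0.6]
grip_width: 0.173
```

```bash
cat >> h.py <<'E'
XS=np.array([np.cos(np.radians(-44.5)),np.sin(np.radians(-44.5)),0]);YS=np.array([-XS[1],XS[0],0]);PIV=np.array([.5464,.1788,.090])
def where(tgt=None):
    s=get_state();M=R.from_rotvec(s["tool_rot"]).as_matrix();p=s["position"]
    print("t",s["time"],"p",p.round(4),"az",np.degrees(np.arctan2(p[1],p[0])).round(2),"r",np.hypot(p[0],p[1]).round(4),"zaz",np.degrees(np.arctan2(M[1,2],M[0,2])).round(2),"down",M[:,0].round(4))
    tip=p+.019*M[:,0];q=tip-PIV; print("tip rel pivot (stand, mm)",(1e3*np.array([q@XS,q@YS,q[2]])).round(1),"F",s["ft_force"].round(2),"grip",round(s["grip_width"],3))
    if tgt is not None:
        w=PIV+XS*tgt[0]/1e3+YS*tgt[1]/1e3+[0,0,tgt[2]/1e3]; print("tool shift cm",(100*M.T@(w-tip)).round(2))
E
python3 -c "
from h import *
where([34,0,60])"
```

```text
t 1.1 p [ 0.4914 -0.386   0.2409] az -38.15 r 0.6249 zaz -38.22 down [-7.e-04  5.e-04 -1.e+00]
tip rel pivot (stand, mm) [ 356.6 -441.4  131.9] F [ 0.33 -0.45  0.57] grip 0.173
tool shift cm [  7.22  47.4  -27.23]
```

Emit:
jog_arm(
  targets=[
    [-4.5,0,0,0,4.8,-0.5,0],
    [-4.5,0,0,0,4.8,-0.5,0],
    [-4.5,0,0,0,4.8,-0.5,0],
    [-4.5,0,0,0,4.8,-0.5,0],
    [-4.5,0,0,0,4.8,-0.5,0],
    [-4.5,0,0,0,4.8,-0.5,0],
    [-4.5,0,0,0,4.8,-0.5,0],
    [-4.5,0,0,0,4.8,-0.5,0],
    [-4.5,0,0,0,4.8,-0.5,0],
    [-4.5,0,0,0,4.7,-0.4,0],
  ],
)

```text
time: 2.35
position: [0.5904, 0.073, 0.241]
tool_rot: [-0.093, 1.569, 0.093]
ft_force: [-0.2, 1.0, -0.0]
grip_width: 0.001
```

Emit:
jog_arm(
  targets=[
    [-7.5,0,0,0,0,0,0],
    [-7.5,0,0,0,0,0,0],
    [-7.5,0,0,0,0,0,0],
    [-7.5,0,0,0,0,0,0],
    [-8.8,0,0,0,0,0,0],
    [0,0,0,0,0,0,0],
  ],
)

```text
time: 3.1
position: [0.5906, 0.0713, 0.241]
tool_rot: [-0.618, 1.482, 0.619]
ft_force: [-0.8, 0.0, 1.4]
grip_width: 0.005
```

```bash
python3 -c "
from h import *
where([34,0,60])"
```

```text
t 3.1 p [0.5906 0.0713 0.241 ] az 6.88 r 0.5949 zaz 45.33 down [-9.e-04  0.e+00 -1.e+00]
tip rel pivot (stand, mm) [106.9 -45.7 132. ] F [-0.82  0.02  1.43] grip 0.005
tool shift cm [7.21 7.29 4.56]
```

Tool aligned (tool y = stand −x, tool z = stand +y). Next I move above the tab, then check before pressing.

Emit:
jog_arm(
  targets=[
    [0,0,0,0,3.6,2.3,0],
    [0,0,0,0,3.7,2.3,0],
    [0,0,0,4.0,0,0,0],
    [0,0,0,3.2,0,0,0],
    [0,0,0,0,0,0,0],
    [0,0,0,0,0,0,0],
  ],
)

```text
time: 3.85
position: [0.5718, 0.1556, 0.1707]
tool_rot: [-0.618, 1.479, 0.618]
ft_force: [0.3, -0.6, 0.0]
grip_width: 0.008
```

```bash
python3 - <<'E'
from h import *
where([34,0,20])
im,d=get_image("scene"); cv2.imwrite("pics/s1.png",cv2.resize(im[60:220,240:420,::-1],None,fx=4,fy=3.7))
E
```

```text
t 3.85 p [0.5718 0.1556 0.1707] az 15.23 r 0.5926 zaz 45.34 down [ 1.3e-03  5.0e-04 -1.0e+00]
tip rel pivot (stand, mm) [34.3  1.3 61.7] F [ 0.29 -0.6   0.03] grip 0.008
tool shift cm [ 4.17  0.03 -0.13]
```

View pics/s1.png

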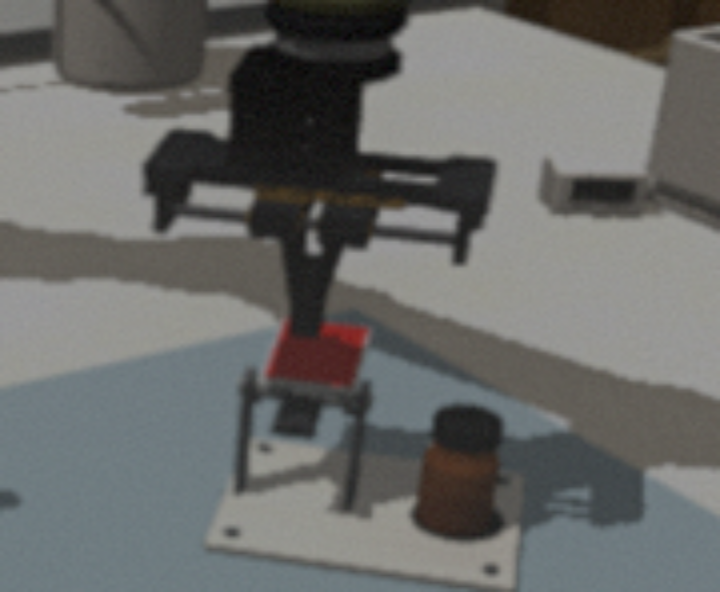

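The picture shows the closed fingertip at (305,333), which is consistent with hanging 60 mm above the tab given the oblique view. Pressing the tab down slowly.

Emit:
jog_arm(
  targets=[
    [0,0,0,2.5,0,-0.1,0],
    [0,0,0,2.0,0,0,0],
    [0,0,0,0.6,0,0,0],
    [0,0,0,0.6,0,0,0],
    [0,0,0,0.5,0,0,0],
    [0,0,0,0.5,0,0,0],
  ],
)

```text
time: 4.65
position: [0.5707, 0.1551, 0.1029]
tool_rot: [-0.62, 1.479, 0.62]
ft_force: [-1.0, 1.2, 1.3]
grip_width: 0.005
```

```bash
python3 - <<'E'
from h import *
where([34,0,-30])
E
```

```text
t 4.65 p [0.5707 0.1551 0.1029] az 15.2 r 0.5914 zaz 45.44 down [ 9.e-04  4.e-04 -1.e+00]
tip rel pivot (stand, mm) [34.   0.2 -6.1] F [-1.01  1.2   1.28] grip 0.005
tool shift cm [ 2.39 -0.   -0.02]
```

Emit:
jog_arm(
  targets=[
    [0,0,0,0.4,0,0,0],
    [0,0,0,0.4,0,0,0],
    [0,0,0,0.4,0,0,0],
    [0,0,0,0.4,0,0,0],
    [0,0,0,0.4,0,0,0],
    [0,0,0,0.4,0,0,0],
  ],
)

```text
time: 5.4
position: [0.5704, 0.1545, 0.0781]
tool_rot: [-0.62, 1.481, 0.62]
ft_force: [0.5, -0.3, 1.4]
grip_width: 0.007
```

```bash
python3 - <<'E'
from h import *
where([34,0,-30])
for n,(x,y,w,h) in dict(scene=(270,90,130,140),top=(100,130,120,120)).items():
    im,d=get_image(n); cv2.imwrite(f"pics/{n}2.png",cv2.resize(im[y:y+h,x:x+w,::-1],None,fx=4,fy=4))
E
```

```text
t 5.4 p [0.5704 0.1545 0.0781] az 15.16 r 0.5909 zaz 45.43 down [-1.e-04 -2.e-04 -1.e+00]
tip rel pivot (stand, mm) [ 34.1  -0.5 -30.9] F [ 0.53 -0.35  1.36] grip 0.007
tool shift cm [-0.09  0.01  0.05]
```

View pics/scene2.png

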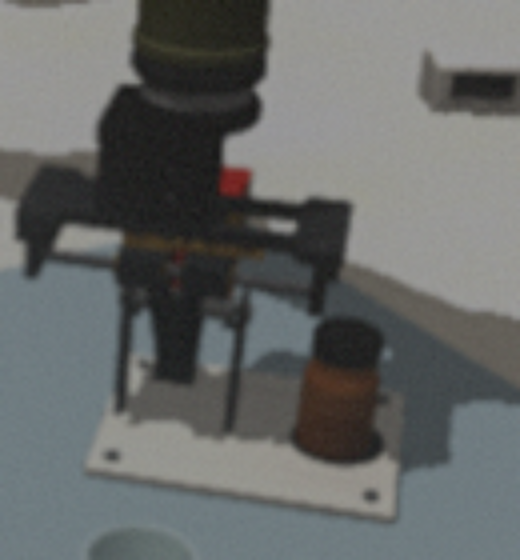

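View pics/top2.png

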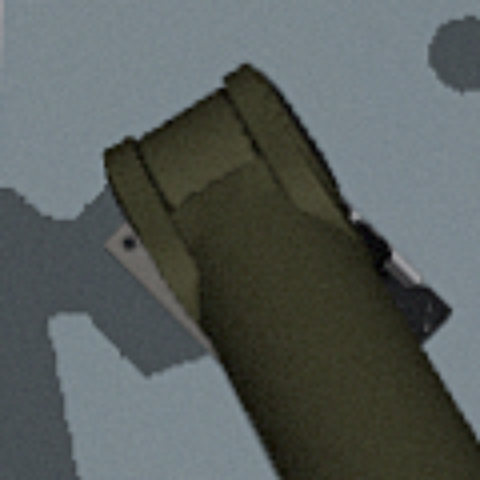

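Flag is up about 50° (red face at (235,185) in the scene crop, standing behind the gripper). I'll retract upward, cross over high to the −x side, and look.

Emit:
jog_arm(
  targets=[
    [0,0,0,-1.0,-0.2,0,0],
    [0,0,0,-4.0,0,0,0],
    [0,0,0,-5.0,0,0,0],
    [0,0,0,-4.5,0,0,0],
    [0,0,0,0,4.4,0,0],
    [0,0,0,0,4.4,0,0],
    [0,0,0,0,4.4,0,0],
    [0,0,0,0,0,0,0],
    [0,0,0,0,0,0,0],
  ],
)

```text
time: 6.62
position: [0.4783, 0.2455, 0.2241]
tool_rot: [-0.621, 1.48, 0.619]
ft_force: [0.3, -0.3, -0.0]
grip_width: 0.005
```

```bash
python3 - <<'E'
from h import *
where([-95,0,35])
for n,(x,y,w,h) in dict(scene=(270,70,130,150),top=(100,130,120,120)).items():
    im,d=get_image(n); cv2.imwrite(f"pics/{n}3.png",cv2.resize(im[y:y+h,x:x+w,::-1],None,fx=4,fy=4)); flags(n,im,d)
    if n=="scene":
        m=redmask(im); m[:, :270]=0; m[:90]=0
        h_=cv2.cvtColor(im,cv2.COLOR_RGB2HSV); 
        P=depthpts(n,m,d)-PIV; q=np.c_[P@XS,P@YS,P[:,2]]*1e3; q=q[np.linalg.norm(q,axis=1)<130]; print(len(q)); 
        if len(q): print(np.percentile(q,[2,50,98],axis=0).round())
E
```

```text
t 6.625 p [0.4783 0.2455 0.2241] az 27.17 r 0.5376 zaz 45.43 down [ 1.2e-03 -7.0e-04 -1.0e+00]
tip rel pivot (stand, mm) [-95.3  -0.2 115.1] F [ 0.27 -0.32 -0.04] grip 0.005
tool shift cm [ 8.01 -0.02  0.01]Traceback (most recent call last):
  File "<stdin>", line 8, in <module>
  File "h.py", line 10, in depthpts
    v,u=np.nonzero(mask&(d>0)); o,r=rays(n,np.c_[u,v]); return o+r*d[v,u][:,None]
                                    ~~~~^^^^^^^^^^^^^^
  File "h.py", line 6, in rays
    p=cv2.undistortPoints(uv,K,np.array([c["k1"],0,0,0,0.]) ).reshape(-1,2)
      ~~~~~~~~~~~~~~~~~~~^^^^^^^^^^^^^^^^^^^^^^^^^^^^^^^^^^^^
cv2.error: OpenCV(4.12.0) /io/opencv/modules/calib3d/src/undistort.dispatch.cpp:347: error: (-215:Assertion failed) CV_IS_MAT(_src) && CV_IS_MAT(_dst) && (_src->rows == 1 || _src->cols == 1) && (_dst->rows == 1 || _dst->cols == 1) && _src->cols + _src->rows - 1 == _dst->rows + _dst->cols - 1 && (CV_MAT_TYPE(_src->type) == CV_32FC2 || CV_MAT_TYPE(_src->type) == CV_64FC2) && (CV_MAT_TYPE(_dst->type) == CV_32FC2 || CV_MAT_TYPE(_dst->type) == CV_64FC2) in function 'cvUndistortPointsInternal'
```

View pics/scene3.png

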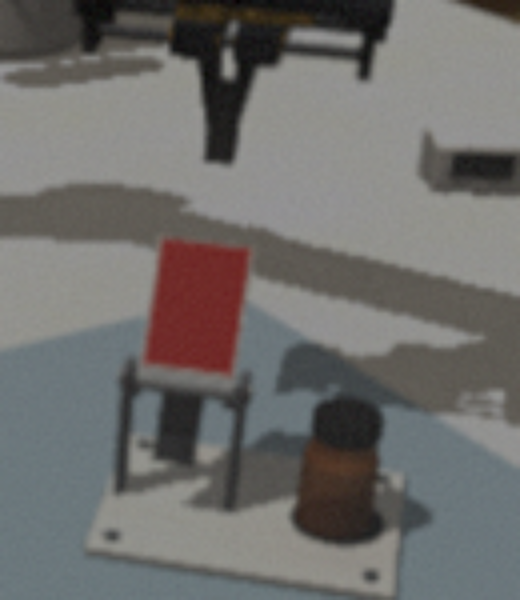

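```bash
sed -i 's/>180)&(h\[...,2\]>110/>120)\&(h[...,2]>60/' h.py; cat >> h.py <<'E'
def ang(uv):
    o,r=rays("scene",[uv]);r=r[0]; t=((PIV-o)@YS)/(r@YS); q=o+r*t-PIV
    print("flag edge in xz plane",(q@XS*1e3).round(1),(q[2]*1e3).round(1),"angle",np.degrees(np.arctan2(q[2],-(q@XS))).round(1),"len",(np.hypot(q@XS,q[2])*1e3).round(1))
E
python3 - <<'E'
from h import *
ang([206/4+270-.4,239/4+70-.4])
where()
E
```

```text
flag edge in xz plane -52.8 76.6 angle 55.4 len 93.0
t 6.675 p [0.4786 0.245  0.2238] az 27.1 r 0.5377 zaz 45.35 down [ 7.e-04 -5.e-04 -1.e+00]
tip rel pivot (stand, mm) [-94.7  -0.3 114.8] F [-0.06 -0.51 -0.88] grip 0.008
```

Flag is at about 55°. I'll lower the fingertip on its −x (green) side and push it over.

Emit:
jog_arm(
  targets=[
    [0,0,0,3.5,0,0,0],
    [0,0,0,3.5,0,0,0],
    [0,0,0,0,-1.2,0,0],
    [0,0,0,0,-1.0,0,0],
    [0,0,0,0,-0.8,0,0],
    [0,0,0,0,-0.8,0,0],
    [0,0,0,0,-0.8,0,0],
    [0,0,0,0,-0.8,0,0],
  ],
)

```text
time: 7.68
position: [0.5167, 0.2078, 0.1537]
tool_rot: [-0.62, 1.48, 0.62]
ft_force: [-0.7, -0.1, -0.0]
grip_width: 0.008
```

```bash
python3 - <<'E'
from h import *
where([-12,0,45])
im,d=get_image("scene"); cv2.imwrite("pics/s4.png",cv2.resize(im[70:220,270:400,::-1],None,fx=4,fy=4))
E
```

```text
t 7.675 p [0.5167 0.2078 0.1537] az 21.91 r 0.5569 zaz 45.45 down [ 3.e-04 -0.e+00 -1.e+00]
tip rel pivot (stand, mm) [-41.6  -0.1  44.7] F [-0.73 -0.09 -0.01] grip 0.008
tool shift cm [-0.02 -2.96  0.02]
```

View pics/s4.png

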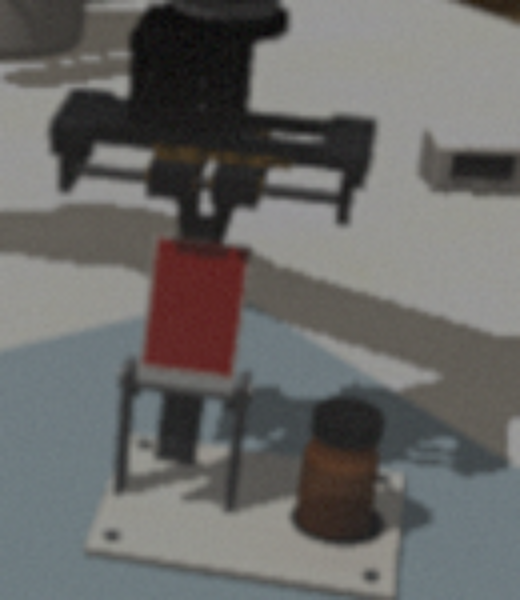

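The fingertip is behind the flag at (200,225), with low force. Continue the push through upright.

Emit:
jog_arm(
  targets=[
    [0,0,0,0,-0.7,0,0],
    [0,0,0,0,-0.7,0,0],
    [0,0,0,0,-0.7,0,0],
    [0,0,0,0,-0.7,0,0],
    [0,0,0,0,-0.7,0,0],
    [0,0,0,0,-0.7,0,0],
    [0,0,0,0,-0.7,0,0],
    [0,0,0,0,-0.7,0,0],
  ],
)

```text
time: 8.72
position: [0.5565, 0.1684, 0.1535]
tool_rot: [-0.62, 1.481, 0.62]
ft_force: [-0.4, -0.2, -0.0]
grip_width: 0.006
```

```bash
python3 - <<'E'
from h import *
where([33,0,45])
im,d=get_image("scene"); cv2.imwrite("pics/s5.png",cv2.resize(im[70:220,270:400,::-1],None,fx=4,fy=4))
E
```

```text
t 8.725 p [0.5565 0.1684 0.1535] az 16.83 r 0.5814 zaz 45.43 down [-1.e-04 -1.e-04 -1.e+00]
tip rel pivot (stand, mm) [14.5 -0.4 44.5] F [-0.37 -0.22 -0.03] grip 0.006
tool shift cm [-0.05 -1.85  0.04]
```

View pics/s5.png

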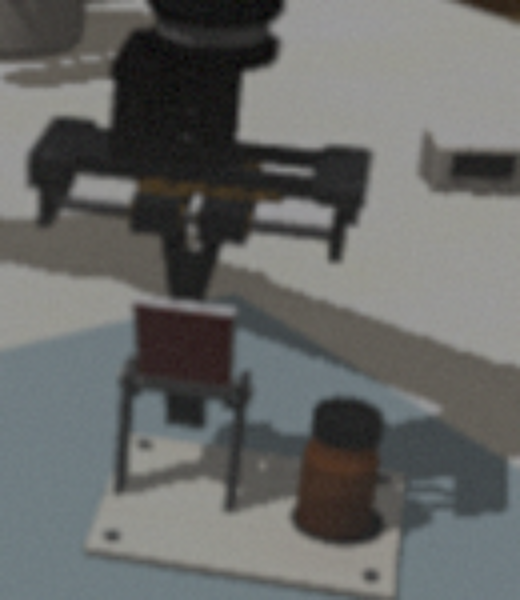

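The flag is past upright, leaning toward +x (red face shaded at (185,345)), and the stand hasn't moved. I'll follow it down in an arc.

Emit:
jog_arm(
  targets=[
    [0,0,0,0,-0.6,0,0],
    [0,0,0,0,-0.6,0,0],
    [0,0,0,0,-0.6,0,0],
    [0,0,0,0.3,-0.5,0,0],
    [0,0,0,0.3,-0.5,0,0],
    [0,0,0,0.3,-0.5,0,0],
    [0,0,0,0.5,-0.3,0,0],
    [0,0,0,0.5,-0.3,0,0],
    [0,0,0,0.5,-0.3,0,0],
  ],
)

```text
time: 9.9
position: [0.5861, 0.1392, 0.1291]
tool_rot: [-0.62, 1.481, 0.62]
ft_force: [1.2, -0.2, -0.6]
grip_width: 0.006
```

Emit:
jog_arm(
  targets=[
    [0,0,0,0.5,-0.1,0,0],
    [0,0,0,0.5,-0.1,0,0],
    [0,0,0,0.3,0,0,0],
    [0,0,0,0.3,0,0,0],
  ],
)

```text
time: 10.4
position: [0.5875, 0.1379, 0.1134]
tool_rot: [-0.62, 1.48, 0.62]
ft_force: [0.4, 0.2, -0.4]
grip_width: 0.006
```

```bash
python3 - <<'E'
from h import *
where([60,0,2.5])
im,d=get_image("scene"); cv2.imwrite("pics/s6.png",cv2.resize(im[70:220,270:400,::-1],None,fx=4,fy=4))
E
```

```text
t 10.4 p [0.5875 0.1379 0.1134] az 13.21 r 0.6034 zaz 45.44 down [ 1.e-04 -1.e-04 -1.e+00]
tip rel pivot (stand, mm) [58.  -0.4  4.4] F [ 0.44  0.17 -0.39] grip 0.006
tool shift cm [ 0.19 -0.2   0.04]
```

View pics/s6.png

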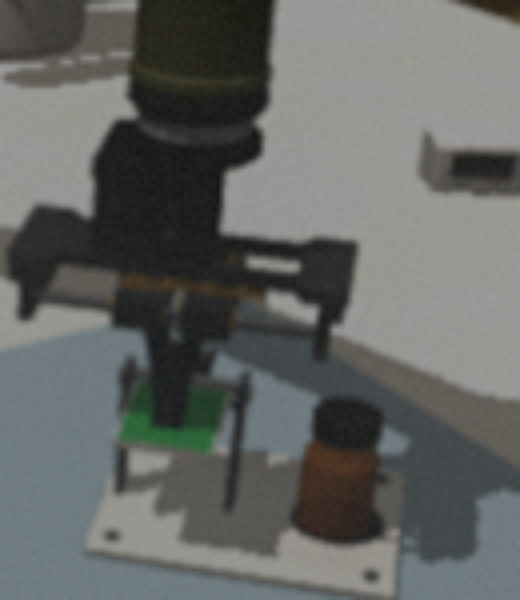

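Green face up, nearly level. Pressing the last millimetres, 1 mm at a time until the end stop pushes back.

Emit:
jog_arm(
  targets=[
    [0,0,0,0.1,0,0,0],
    [0,0,0,0.1,0,0,0],
  ],
)

```text
time: 10.7
position: [0.5875, 0.138, 0.1119]
tool_rot: [-0.62, 1.48, 0.62]
ft_force: [-2.0, -0.8, 6.1]
grip_width: 0.003
```

Emit:
jog_arm(
  targets=[
    [0,0,0,0.1,0,0,0],
    [0,0,0,0,0,0,0],
  ],
)

```text
time: 10.95
position: [0.5875, 0.138, 0.1118]
tool_rot: [-0.62, 1.48, 0.619]
ft_force: [-3.2, -0.6, 7.6]
grip_width: 0.006
```

```bash
python3 - <<'E'
from h import *
where()
E
```

```text
t 10.95 p [0.5875 0.138  0.1118] az 13.22 r 0.6035 zaz 45.44 down [ 3.e-04 -6.e-04 -1.e+00]
tip rel pivot (stand, mm) [57.9 -0.3  2.8] F [-3.2  -0.6   7.56] grip 0.006
```

The end stop is reached: the tip is at +2.8 mm (half-thickness is 2.5) and the force rose to 7.6 N. Retract straight up and away.

Emit:
jog_arm(
  targets=[
    [0,0,0,-0.5,0,0,0],
    [0,0,0,-3.0,0,0,0],
    [0,0,0,-5.0,0,0,0],
    [0,0,0,-5.0,0,0,0],
    [0,0,0,0,-5,-4,0],
    [0,0,0,0,-5,-5,0],
    [0,0,0,0,-4,-5,0],
    [0,0,0,0,0,-5,0],
    [0,0,0,0,0,0,0],
    [0,0,0,0,0,0,0],
  ],
)

```text
time: 12.2
position: [0.5541, -0.0838, 0.2458]
tool_rot: [-0.62, 1.479, 0.62]
ft_force: [0.5, -0.4, -0.1]
grip_width: 0.004
```

```bash
python3 - <<'E'
from h import *
where()
for n in("scene","top"):
    im,d=get_image(n); cv2.imwrite(f"pics/{n}7.png",im[:,:,::-1])
    h=cv2.cvtColor(im,cv2.COLOR_RGB2HSV); m=((h[...,0]>45)&(h[...,0]<80)&(h[...,1]>120)&(h[...,2]>50))
    P=depthpts(n,m,d)-PIV; q=np.c_[P@XS,P@YS,P[:,2]]*1e3
    q=q[np.linalg.norm(q,axis=1)<110]; print(n,len(q))
    if len(q)>20:
        print(np.percentile(q,[2,50,98],axis=0).round(1)); A=np.c_[q[:,:2],np.ones(len(q))]; c=np.linalg.lstsq(A,q[:,2],rcond=None)[0]; print("slope deg x,y",np.degrees(np.arctan(c[:2])).round(2),"z at pivot",c[2].round(1))
    f=np.load(f"pics/{n}0.npz")["im"]; df=cv2.absdiff(im,f).max(2); cv2.imwrite(f"pics/{n}diff.png",np.clip(df.astype(int)*3,0,255).astype(np.uint8))
E
```

```text
t 12.2 p [ 0.5541 -0.0838  0.2458] az -8.6 r 0.5604 zaz 45.45 down [ 9.e-04  2.e-04 -1.e+00]
tip rel pivot (stand, mm) [ 189.6 -181.9  136.8] F [ 0.55 -0.36 -0.13] grip 0.004
scene 7
top 508
[[ 13.4 -23.8  -0.5]
 [ 50.2   1.7   3.5]
 [ 86.8  25.6   7.3]]
slope deg x,y [0.21 0.55] z at pivot 3.3
```

View pics/scene7.png

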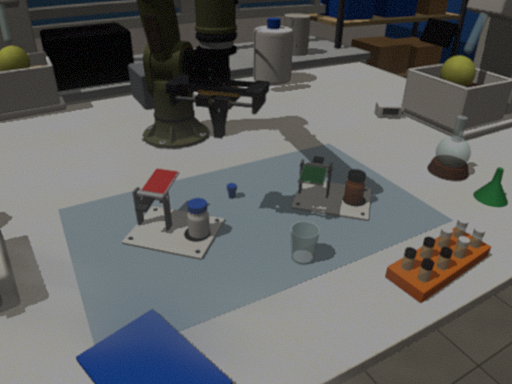

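View pics/top7.png

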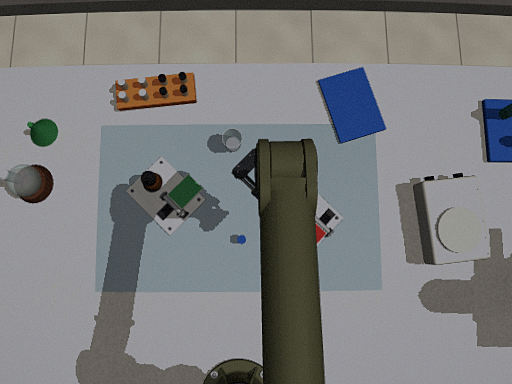

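View pics/topdiff.png

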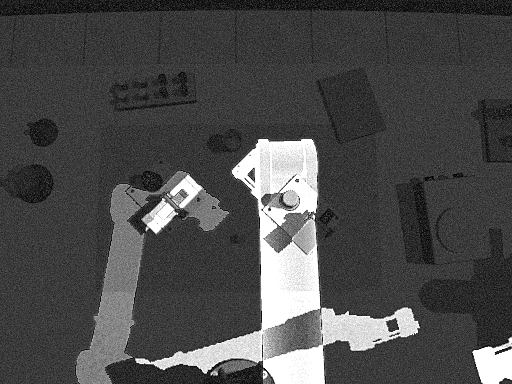

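The flag is level within 0.2°, green face up. The stands, bottles, beaker (231,140) and stopper (241,240) show no shift, and the tool is clear. Handing in.

```bash
python3 -c "
from bench import *
print(close_job())"
```

```text
the job is handed in; nothing more can be done
None
```

The amber stand's flag now lies level on its +x side with its green face up, and the job is handed in after about 12.3 s of the 48 s.

With the jaws shut, I pressed the tab down to raise the flag to about 55°. I then went round to the −x side and pushed the flag past upright and down onto the end stop. The last press peaked at about 7.6 N, mostly downward.

**Last checks**
- **Flag:** top-camera depth over the green face gave a slope of 0.2° along the flag, with the surface about 3 mm above the pivot (2.5 mm expected).
- **Rest of the scene:** comparing pictures from before and after, I saw no shift of the amber stand, its bottle, the beaker or the stopper.
- **White stand:** the arm partly hid it in the last top view. I judged it unchanged from the scene picture.
- **Arm:** it ended clear of everything, with the fingertip at a height of about 0.23 m and the force reading within noise.
- **Failed check:** the scene camera gave too few green pixels (7) for its own fit of the flag, so the level figure comes from the top camera alone. The scene picture does show the flag down with its green face up.

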